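Clamp an engine control module in the bench-test carrier and slide it to the test head

TASK

Take the silver engine control module out of its orange cradle and set it down flat on the small black mat, so that you can let go and take it again by its connector end and back end; then lower it gently, without dropping it, into the nest of the slide carrier, its black connector towards the blue test head. Close the clear lid over it, then turn the red turnbutton fully across the lid's edge, and finally slide the carrier fully home against the test head. Leave the black spare module and everything else on the bench as they are.

Things in the scene. Friction and masses are not known exactly. Their poses are not given: they have to be found in the camera images.
- module: silver control module, 60 (x) x 50 (y) x 36 (z) mm, about 0.3 kg, finned top, black connector on its +x end (also a black strip on top there). Origin: centre of the underside, z up. It starts flat in one of the two orange cradles. In the cradle only its two long sides (y faces, 50 mm apart) can be gripped; in the carrier only its connector end and back end (x faces, 60 mm apart)
- connector (a point): centre of the module's connector face: module frame (30, 0, 18) mm
- spare: black module of the same shape and size with a blue connector, in the other cradle; leave alone. Origin: centre of the underside
- cradle_a: fixed orange cradle, 100 (x) x 60 (y) mm, origin centre of the underside; its floor is 8 mm up, with walls at both x ends (inner faces at x = -33 and +33 mm, 14 mm thick, tops 48 mm up); open at both y sides. The silver module starts here, module x within 0.03 rad of cradle x
- cradle_b: second cradle, like cradle_a, holding the black spare
- mat: fixed black rubber mat 110 x 110 x 3 mm on the bench; origin centre of the underside
- fixture: fixed aluminium rail base, 12 mm high, 70 mm wide, lying along its y axis, with the blue test head (110 x 50 mm, 70 mm high) on its -y end, head face at y = -138 mm. Origin on the bench; axes parallel to those of the carrier, lid closed
- carrier (a joint): slide of the carrier along the fixture's -y axis in m: larger is nearer the test head, 0.16 is home against it (hard stop); friction about 4 N, stays where left. Starts at 0 to 0.03. The carrier plate is 110 mm long; in the nest frame its near wall reaches to x = -72, its far wall to x = +54 mm
- nest (a point): centre of the carrier's nest floor, 22 mm above the bench, moves with the carrier; axes as the fixture: +x from the turnbutton towards the lid hinge, -y towards the test head. Grey walls 40 mm above this floor, inner faces at x = -28, +28 mm, 100 mm long. Yellow ribs 5 mm high, inner faces at y = -33, +33 mm, 6 mm thick; y sides otherwise open for fingers. Module +x goes along nest -y
- lid (a joint): angle of the clear yellow-framed lid in rad: 0 closed (level), 1.57 upright, starts leaning back at 1.85 to 2.05; stiff hinge (0.09 N m) so it stays where left; push it over from behind with a finger, then down
- lid_hinge (a point): middle of the lid's hinge axis, which is the nest's y axis direction; nest frame (48, 0, 43) mm. The lid plate is 82 long (from hinge to free edge) x 100 x 6 mm, its mid-plane goes through the hinge
- lid_edge (a point): middle of the lid's free edge, 82 mm from the hinge; when closed at nest frame (-34, 0, 43) mm
- turnbutton (a joint): angle of the red turnbutton in rad about the vertical, counterclockwise from above positive: 0 open, nose along nest -y; 1.571 (hard stop) fully turned, nose along nest +x over the lid's edge. Starts at 0 to 0.3; turning takes 0.03 N m, stays where left
- button_grip (a point): centre of the turnbutton's upright thumb tab, on its pivot axis (nest frame (-60, 0, 64.5) mm); the tab is 10 mm thick, 30 mm long along the nose direction, 20 mm tall (10 mm above and below this point), standing on the 7 mm thick bar, 16 mm wide
- button_nose (a point): tip of the turnbutton's nose, 44 mm from the pivot axis
- screwdriver: loose screwdriver, leave alone; origin at its underside
- tape: loose yellow tape roll, 64 mm across, 18 high; leave alone; origin centre of the underside
- relay: loose black relay 28 x 28 x 32 mm; leave alone; origin centre of the underside
- jar: loose jar 44 mm across, 55 high; leave alone; origin centre of the underside
- mouse: loose computer mouse 62 x 100 x 32 mm on a grey pad; leave alone; origin centre of the underside
Mind the look-alikes: they are no part of the job. Leave any brown or yellow look-alike of the module alone.

How it is judged:
By the outcome, as a careful person would: the job done as asked, in the order asked, and still so for the second after the job is handed in, with the robot touching nothing.
It also fails if it takes over 72 s, if anything falls off the work surface, if the arm or the gripper's body presses on something with over 40 N, if the wrist force passes 120 N, or if a joint passes its speed limit or range.

ROBOT

A 6-joint arm with a two-finger parallel gripper is mounted at the origin on the work surface. World frame = base frame: x ahead of the robot, y to its left, z up, the work surface at z = 0. Lengths are in m, angles in rad, forces in N, time in s.
With the tool pointing down it reaches from about 0.35 to 0.875 m from the base axis. Payload 4.2 kg.
Tool frame: the origin (TCP) lies midway between the tips of the shut fingers; the grasp point (between the pads) lies 19 mm behind it; z points along the fingers, y is the line along which they close (so a half turn about z gives the same grasp; the last joint's range is limited). The gripper opens to 87 mm and grips with 3 to 60 N. Pads are 19 mm wide; open, the fingers measure 117 mm over their backs; the gripper's body (75 mm by 190 mm) begins 51 mm behind the grasp point.
Start: joints at [-1.044, 0.385, 0.008, 0, -1.194, -0.259], TCP at [0.165, -0.603, 0.223] pointing down, gripper open.
Joint ranges: [-3.14, 3.14], [-1.21, 2.06], [-1.07, 1.41], [-3.16, 2.05], [-2.99, -0.16], [-3.1, 3.1]. Speed limits (rad/s): [2.79, 2.79, 3.14, 3.14, 3.14, 3.14].

INTERFACE

Orientations are given as a rotation vector (axis times angle).
In Python, from cell import get_obs, viewer, manip, look_for, regions_of gives the robot as it stands.
- The arm moves only by the tool drive_tool, never from a script. Its argument "commands" is a list of rows, each a list of 7 numbers: the shift along the tool's x, y, z in m, then the turn, a rotation vector about the tool's x, y, z in rad, then the closure, from -1 (fully open) to 1 (shut). A call has 1 to 8 rows; each row is the pose to reach, as a shift and turn from the pose commanded when the call began, along the tool's axes at that moment; what a row does not reach only later rows make up. A row lasts 1/8 s, in which the tool goes at most 62.5 mm and 10.7 degrees, less where a joint would pass 70% of its speed; a pose out of reach is approached as far as the arm can. A call with a gripper value outside its range is refused whole. The fingers move at their own pace and stop on an object; "squeeze" is the grip in N (left out, the last holds). Time passes only in rows, so rows that repeat a pose let the fingers close. It gives the time, the measured TCP pose, the force, the opening and the grip force at its end, in the units of the state.
- get_obs(): the state, without advancing time (a new reading comes with each control period).
- viewer.get_image(name): name is "scene" or "side" or "wrist"; returns a dict with "image" (420x560x3 uint8, red, green, blue), "camera_matrix" (3x3 intrinsics, pixels), "R" (3x3) and "t" (3): a world point X has camera coordinates R X + t. Camera axes: x right, y down, z forward; pixel columns grow to the right and rows downward; lengths in m; the calibration is good to about 2 mm. The wrist camera is an equidistant fisheye: a pixel r from the principal point sees the ray r / f radians off the axis. A picture is of the moment at which its call begins. There is no depth.
- manip.close_job(): hands the job in; it is judged then, once.
Trained networks look in a picture, given as the dict that the camera call returned (one of the last four; its "shot" number tells which), for a name from the list of things; names that differ only in an ending like _2 or _b are one class to them, and where a whole thing is asked for, a point or a joint stands for the part that bears it (a point fixed in the world has none). Each returns a list of dicts, best first, with "confidence" (0 to 1); they miss things now and then, are a little off and sometimes report something else, mostly with a low value. They report only what shows in the picture. A call takes as long as a camera call. They do not tell look-alikes from the thing itself.
- look_for(picture, thing): "bbox" ([centre column, centre row, width, height] in pixels, round what is visible of it).
- regions_of(picture, thing): "pixels" (420x560 bool, what is visible of it) and "bbox" ([centre column, centre row, width, height] in pixels, round what is visible of it).
The state is a dict: "time_s": time; "qpos": joint angles; "joint_vel": joint speeds; "joint_torque": joint torques, N m; "position": TCP position; "ee_rot": TCP orientation; "ft_force": force on the tool from outside, world axes, zero at the start; "moment": the same for the moment, N m; "opening": opening from 0.0 (shut) to 1.0 (fully open); "gripper_force": force on a finger pad.
Only numpy, scipy, OpenCV 4.12 (cv2) and the standard library are available. Lean on these libraries where they do the work, as an engineer would, in place of code of your own. Each camera call takes 0.05 s, during which the arm holds its last target. There are 200 camera calls.

## Working session

There is one attempt and no reset: what is moved stays moved. The work goes in short steps, Python scripts to look and compute and a tool call to move; the robot and the scene stay as the last step left them, time stands still between calls to the robot, and variables do not carry over. Pictures are saved under pics/ and viewed, at most 13 in all, crops included, and the job is handed in when it is done.

Besides the shell and the picture viewer there is one more tool, called after "Emit:" as name([rows], argument=value, ...), one row to a line, values as JSON. drive_tool: Moves the arm, as the interface text tells. Its arguments: {"type":"object","properties":{"commands":{"type":"array"},"squeeze":{"type":"number"}},"required":["commands"]}

```bash
mkdir -p pics; ls; cat > h.py <<'E'
import numpy as np,cv2
from cell import get_obs,viewer,manip,look_for,regions_of
from scipy.spatial.transform import Rotation as Ro
def proj(p,X):
    c=p["R"]@np.asarray(X,float)+p["t"]; k=p["camera_matrix"]
    return (k@c)[:2]/c[2]
def onz(p,uv,z):
    k=p["camera_matrix"]; d=p["R"].T@np.linalg.inv(k)@np.array([uv[0],uv[1],1.]); o=-p["R"].T@p["t"]
    return o+d*(z-o[2])/d[2]
def save(p,n): cv2.imwrite("pics/"+n,p["image"][:,:,::-1])
E
python3 - <<'E'
from h import *
a=viewer.get_image("scene");b=viewer.get_image("side")
save(a,"a.png");save(b,"b.png")
cv2.imwrite("pics/ab.png",cv2.resize(np.hstack([a["image"],b["image"]])[:,:,::-1],None,fx=.71,fy=.71))
for n,p in(("scene",a),("side",b)):
    print(n,"cam",-p["R"].T@p["t"],p["R"].tolist())
    for t in["module","spare","cradle_a","mat","fixture","carrier","lid","turnbutton","jar","mouse","tape","relay","screwdriver"]:
        print(t,[(np.round(d["bbox"]).tolist(),round(d["confidence"],2)) for d in look_for(p,t)[:3]])
print({k:np.round(v,3).tolist() for k,v in get_obs().items()})
E
```

```text
pics
scene cam [ 1.23446362 -0.46600126  0.74845299] [[0.6421026378038385, 0.7666178266992337, -0.001144688733376026], [0.46735406840821664, -0.3926284754178393, -0.7921004071665103], [-0.6076877300617817, 0.5080747859105063, -0.610389739964846]]
module [([336.0, 157.0, 17.0, 16.0], 0.8), ([324.0, 200.0, 24.0, 12.0], 0.76), ([301.0, 224.0, 26.0, 23.0], 0.69)]
spare [([318.0, 173.0, 23.0, 21.0], 0.76)]
cradle_a [([325.0, 200.0, 36.0, 36.0], 0.85), ([320.0, 172.0, 33.0, 26.0], 0.78), ([228.0, 205.0, 15.0, 20.0], 0.62)]
mat [([275.0, 198.0, 47.0, 28.0], 0.55)]
fixture [([215.0, 247.0, 117.0, 104.0], 0.91)]
carrier [([246.0, 224.0, 60.0, 51.0], 0.62)]
lid [([260.0, 214.0, 29.0, 34.0], 0.91)]
turnbutton [([115.0, 250.0, 25.0, 23.0], 0.7)]
jar [([378.0, 193.0, 18.0, 27.0], 0.67), ([245.0, 226.0, 64.0, 49.0], 0.46)]
mouse [([334.0, 264.0, 42.0, 30.0], 0.96), ([260.0, 213.0, 35.0, 42.0], 0.4)]
tape [([274.0, 199.0, 45.0, 26.0], 0.73)]
relay [([274.0, 196.0, 42.0, 24.0], 0.7), ([188.0, 335.0, 18.0, 26.0], 0.55)]
screwdriver [([217.0, 248.0, 117.0, 102.0], 0.68), ([163.0, 222.0, 53.0, 17.0], 0
[... 806 characters left out ...]
0.53), ([294.0, 199.0, 58.0, 54.0], 0.34)]
jar [([219.0, 341.0, 21.0, 28.0], 0.59)]
mouse [([199.0, 233.0, 35.0, 32.0], 0.97), ([360.0, 176.0, 60.0, 19.0], 0.47)]
tape [([357.0, 146.0, 18.0, 16.0], 0.62), ([264.0, 284.0, 29.0, 30.0], 0.49)]
relay [([318.0, 270.0, 48.0, 37.0], 0.17)]
screwdriver [([357.0, 175.0, 63.0, 26.0], 0.56)]
{'time_s': 1.4, 'qpos': [-1.044, 0.385, 0.008, -0.0, -1.194, -0.259], 'joint_vel': [0.0, -0.001, -0.002, -0.001, -0.001, 0.0], 'joint_torque': [-0.0, -39.046, 18.762, 4.224, 0.016, -0.0], 'position': [0.165, -0.603, 0.223], 'ee_rot': [0.419, -3.113, -0.0], 'ft_force': [0.962, -0.328, -0.145], 'moment': [-0.009, 0.066, 0.042], 'gripper_force': 0.0, 'opening': 1.003}
```

View pics/a.png

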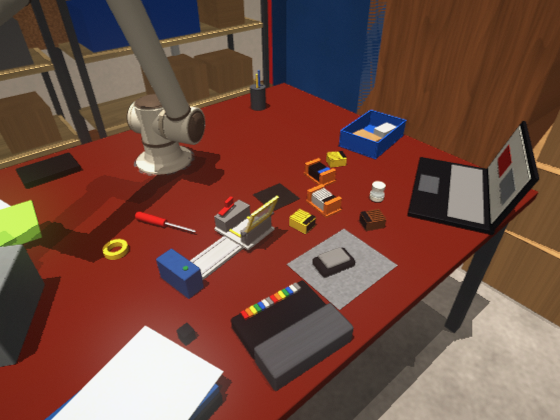

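View pics/b.png

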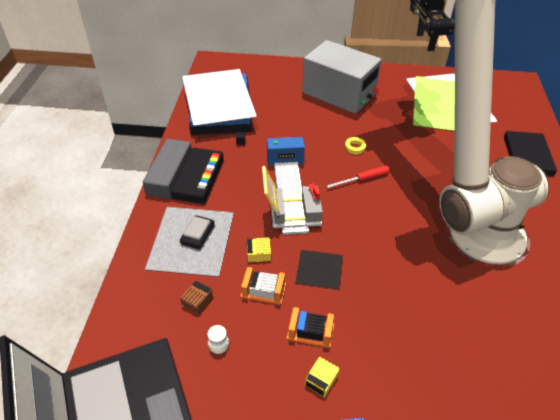

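Silver module: scene (324,200), side (263,286), in an orange cradle. Look-alikes: yellow at scene (302,221) and (337,158), brown at (372,219), black spare in the other cradle at (320,172). Mat is at side (319,269), the carrier at side (292,200), the test head at side (286,150).

```bash
python3 - <<'E'
from h import *
b=viewer.get_image("side");a=viewer.get_image("scene")
def reg(p,t,i=0):
    return regions_of(p,t)
for n,p,l in(("side",b,[("module",(263,286),.044),("cradle_a",(262,286),.03),("mat",(319,269),.003),("fixture",(286,150),.07),("carrier",(292,200),.03),("lid",(269,189),.08),("turnbutton",(314,190),.08)]),):
    for t,uv,z in l:
        print(t,onz(p,uv,z).round(3))
# crops
c1=cv2.resize(b["image"][130:350,230:350],None,fx=2.7,fy=2.7,interpolation=cv2.INTER_CUBIC)
c2=cv2.resize(a["image"][150:300,155:355],None,fx=2,fy=2,interpolation=cv2.INTER_CUBIC)
im=np.zeros((600,760,3),np.uint8); im[:594,:324]=c1; im[:300,340:740]=c2
w=viewer.get_image("wrist"); im[310:310+283,340:340+378]=cv2.resize(w["image"],(378,283))
cv2.imwrite("pics/c.png",im[:,:,::-1])
print(w["camera_matrix"],w["R"].round(3),(-w["R"].T@w["t"]).round(3))
for t,zs in(("module",(.044,)),("mat",(.003,)),("cradle_a",(.048,))):
    for p in(a,b):
        for d in regions_of(p,t)[:4]:
            m=d["pixels"].astype(np.uint8); v,u=np.nonzero(m); r=cv2.minAreaRect(np.float32([onz(p,(x,y),zs[0])[:2] for x,y in zip(u,v)]))
            print(t,p["shot"],round(d["confidence"],2),np.round(d["bbox"]).tolist(),np.round(r[0],3),np.round(r[1],3),round(r[2],1))
E
```

```text
module [0.579 0.27  0.044]
cradle_a [0.582 0.261 0.03 ]
mat [0.448 0.174 0.003]
fixture [ 0.57  -0.199  0.07 ]
carrier [ 0.536 -0.035  0.03 ]
lid [ 0.599 -0.02   0.08 ]
turnbutton [ 0.478 -0.031  0.08 ]
[[325.1922621    0.         278.71717634]
 [  0.         325.1922621  209.18504937]
 [  0.           0.           1.        ]] [[-0.265  0.964  0.001]
 [ 0.934  0.256  0.25 ]
 [ 0.241  0.067 -0.968]] [ 0.099 -0.62   0.384]
module 4 0.9 [302.0, 224.0, 26.0, 26.0] [0.627 0.113] [0.077 0.083] 14.4
module 4 0.89 [371.0, 220.0, 24.0, 25.0] [0.75 0.27] [0.074 0.079] 61.7
module 4 0.79 [325.0, 200.0, 25.0, 17.0] [0.583 0.231] [0.063 0.097] 15.0
module 4 0.53 [335.0, 158.0, 22.0, 15.0] [0.454 0.431] [0.065 0.094] 49.9
module 3 0.92 [258.0, 250.0, 24.0, 26.0] [0.605 0.163] [0.061 0.071] 6.7
module 3 0.77 [198.0, 297.0, 33.0, 33.0] [0.727 0.317] [0.074 0.066] 63.2
module 3 0.75 [323.0, 378.0, 33.0, 41.0] [0.429 0.483] [0.075 0.055] 62.5
module 3 0.63 [265.0, 284.0, 29.0, 26.0] [0.579 0.266] [0.074 0.063] 86.5
mat 4 0.67 [275.0, 196.0, 44.0, 24.0] [0.445 0.168] [0.108 0.11 ] 89.2
mat 3 0.56 [319.0, 268.0, 46.0, 40.0] [0.447 0.173] [0.114 0.114] 86.0
cradle_a 4 0.65 [325.0, 202.0, 32.0, 38.0] [0.599 0.226] [0.092 0.149] 81.6
cradle_a 4 0.55 [323.0, 173.0, 31.0, 28.0] [0.482 0.323] [0.094 0.149] 82.4
cradle_a 3 0.69 [262.0, 286.0, 45.0, 36.0] [0.577 0.272] [0.088 0.102] 83.9
cradle_a 3 0.64 [312.0, 329.0, 46.0, 39.0] [0.459 0.371] [0.085 0.098] 84.6
```

View pics/c.png

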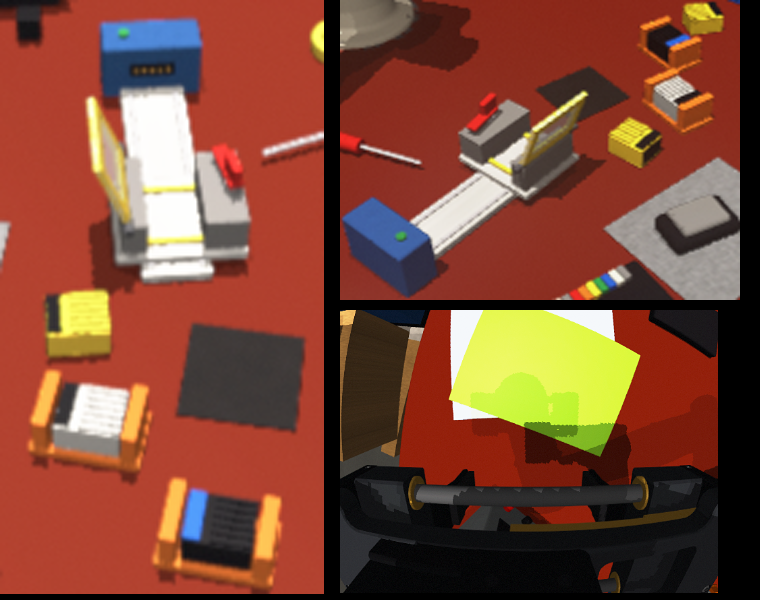

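The crop confirms the choice: the silver module sits in the orange cradle at side (263,286), with its black connector on the left (world +x). The turnbutton is on the world −x side of the carrier, the hinge on +x and the head towards −y. Next I move over the scene for a wrist view.

Emit:
drive_tool([
  [-0.03,0.03,-0.05,0,0,0,-1],
  [-0.57,0.625,-0.13,0,0,0.267,-1],
  [-0.57,0.625,-0.13,0,0,0.267,-1],
  [-0.57,0.625,-0.13,0,0,0.267,-1],
  [-0.57,0.625,-0.13,0,0,0.267,-1],
  [-0.57,0.625,-0.13,0,0,0.267,-1],
  [-0.57,0.625,-0.13,0,0,0.267,-1],
  [-0.57,0.625,-0.13,0,0,0.267,-1],
])

```text
time_s: 2.85
position: [0.3816, -0.18, 0.3152]
ee_rot: [-0.001, 3.14, -0.0]
ft_force: [0.4, 0.2, 1.0]
opening: 1.0
gripper_force: 0.0
```

```bash
cat >> h.py <<'E'
def to(pos,yaw):
    """print tool-axis shift/turn to TCP pos with tool pointing down, tool y at world angle yaw"""
    o=get_obs(); A=Ro.from_rotvec(o["ee_rot"])
    y=np.array([np.cos(yaw),np.sin(yaw),0]); z=np.array([0,0,-1.]); B=Ro.from_matrix(np.c_[np.cross(y,z),y,z])
    print("shift",A.inv().apply(np.array(pos)-o["position"]).round(4),"turn",(A.inv()*B).as_rotvec().round(4))
def st():
    o=get_obs(); R=Ro.from_rotvec(o["ee_rot"]).as_matrix()
    print("t",round(o["time_s"],2),"p",np.round(o["position"],4),"yaw_y",round(np.arctan2(R[1,1],R[0,1]),4),"z",R[:,2].round(3),"op",round(o["opening"]*87,1),"gf",round(o["gripper_force"],1),"F",np.round(o["ft_force"],1),"q",np.round(o["qpos"],2))
def wray(p,uv):
    k=p["camera_matrix"]; q=np.array([uv[0]-k[0,2],uv[1]-k[1,2]])/k[0,0]; th=np.linalg.norm(q)
    d=np.r_[q/max(th,1e-9)*np.sin(th),np.cos(th)]; return -p["R"].T@p["t"],p["R"].T@d
def wz(p,uv,z):
    o,d=wray(p,uv); return o+d*(z-o[2])/d[2]
def wproj(p,X):
    c=p["R"]@np.asarray(X,float)+p["t"]; r=np.hypot(c[0],c[1]); th=np.arctan2(r,c[2]); k=p["camera_matrix"]
    return np.array([k[0,2],k[1,2]])+k[0,0]*th*c[:2]/max(r,1e-9)
E
python3 -c "
from h import *
st();to((.5,.13,.35),1.5708)"
```

```text
t 2.85 p [ 0.3816 -0.18    0.3152] yaw_y 1.5716 z [ 0.002 -0.    -1.   ] op 87.0 gf 0.0 F [0.4 0.2 1. ] q [-0.05 -0.03 -0.28  0.   -1.32 -1.52]
shift [-0.1187  0.3099 -0.0347] turn [-0.0002  0.0016  0.0008]
```

Emit:
drive_tool([
  [-0.12,0.31,-0.08,0,0,0,-1],
  [-0.12,0.31,-0.08,0,0,0,-1],
  [-0.12,0.31,-0.08,0,0,0,-1],
  [-0.12,0.31,-0.08,0,0,0,-1],
  [-0.12,0.31,-0.08,0,0,0,-1],
  [-0.12,0.31,-0.08,0,0,0,-1],
  [-0.12,0.31,-0.08,0,0,0,-1],
])

```text
time_s: 3.72
position: [0.5014, 0.1301, 0.3941]
ee_rot: [0.005, -3.141, 0.0]
ft_force: [1.0, -0.5, 0.1]
opening: 0.998
gripper_force: 0.0
```

```bash
python3 - <<'E'
from h import *
st()
w=viewer.get_image("wrist"); cv2.imwrite("pics/w1.png",cv2.resize(w["image"],(800,600),interpolation=cv2.INTER_CUBIC)[:,:,::-1])
np.savez("w1.npz",**{k:w[k] for k in("R","t","camera_matrix","image")})
E
```

```text
t 3.73 p [0.5014 0.1301 0.3941] yaw_y 1.5742 z [-0. -0. -1.] op 86.8 gf 0.0 F [ 1.  -0.5  0.1] q [ 0.57  0.13  0.08 -0.   -1.52 -2.13]
```

View pics/w1.png

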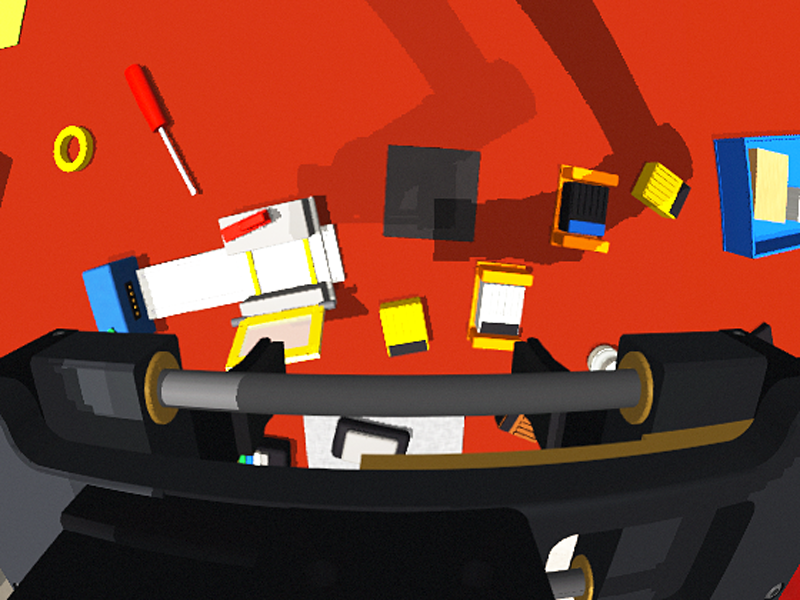

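The wrist view shows, in 800x600 pixels, the silver module in its cradle at (500,308) with its connector pointing down (+x). The mat is at (432,193), the nest between the yellow ribs at (282,268), and the open lid at (285,335).

```bash
python3 - <<'E'
from h import *
w=dict(np.load("w1.npz")); s=.7
img=w["image"].astype(int); hsv=cv2.cvtColor(w["image"],cv2.COLOR_RGB2HSV)
def rect(mask,box,z,n):
    m=np.zeros(mask.shape,bool); x0,y0,x1,y1=[int(v*s) for v in box]; m[y0:y1,x0:x1]=mask[y0:y1,x0:x1]
    v,u=np.nonzero(m); P=np.float32([wz(w,q,z)[:2] for q in zip(u,v)]); r=cv2.minAreaRect(P); print(n,len(P),np.round(r[0],4),np.round(r[1],4),round(r[2],1),"mean",P.mean(0).round(4))
gray=hsv[...,1]<70
rect(gray&(hsv[...,2]>120),(465,270,535,350),.044,"module white")
rect((hsv[...,0]<25)&(hsv[...,0]>11)&(hsv[...,1]>120)&(hsv[...,2]>120),(455,255,545,290),.048,"wall near")
rect((hsv[...,0]<25)&(hsv[...,0]>11)&(hsv[...,1]>120)&(hsv[...,2]>120),(455,325,545,352),.048,"wall far")
rect((hsv[...,1]<90)&(hsv[...,2]<110),(380,140,485,245),.003,"mat")
for n,uv,z in[("ribA",(253,273),.027),("ribB",(311,262),.027),("tab",(252,222),.0865),("mod c",(500,310),.044)]: print(n,wz(w,np.array(uv)*s,z).round(4))
for X in[(.6,.26,.044),(.56,.26,.044)]: print(wproj(w,X)/s)
W=w["image"]
a=cv2.resize(W[130:270,150:245],None,fx=4,fy=4,interpolation=cv2.INTER_CUBIC); b=cv2.resize(W[175:250,315:390],(400,400),interpolation=cv2.INTER_CUBIC)
im=np.zeros((600,800,3),np.uint8); im[:560,:380]=a; im[:400,400:]=b; cv2.imwrite("pics/w1c.png",im[:,:,::-1])
E
```

```text
module white 881 [0.5752 0.2489] [0.0542 0.06  ] 85.9 mean [0.57   0.2483]
wall near 255 [0.535  0.2503] [0.0312 0.069 ] 0.8 mean [0.5304 0.2439]
wall far 157 [0.6137 0.2418] [0.0663 0.0273] 74.7 mean [0.6094 0.2364]
mat 4015 [0.4454 0.1701] [0.1079 0.1086] 86.8 mean [0.4451 0.1697]
ribA [ 0.5374 -0.0427  0.027 ]
ribB [0.5247 0.0295 0.027 ]
tab [ 0.4713 -0.0214  0.0865]
mod c [0.5774 0.2501 0.044 ]
[506.92422961 328.41150905]
[509.17382102 295.54019086]
```

View pics/w1c.png

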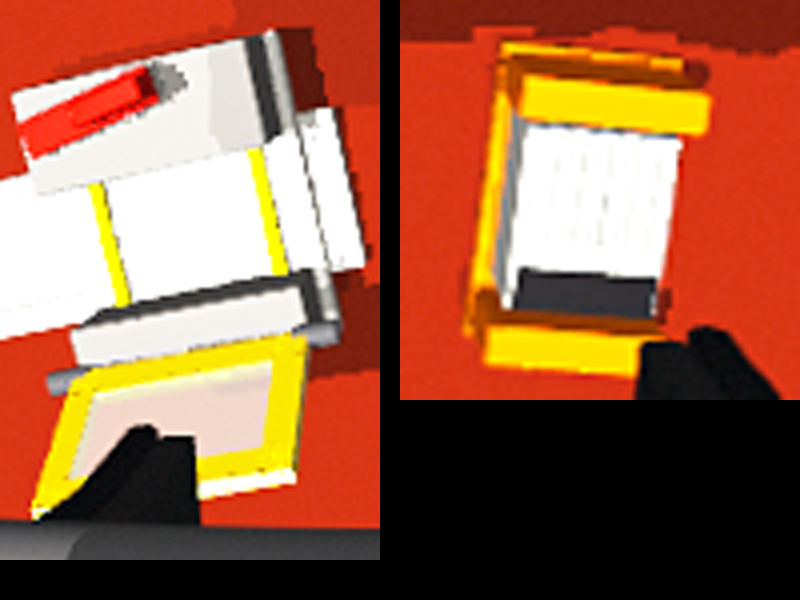

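The right crop shows the module between the cradle walls, with its connector strip at crop (585,295) on the +x side. The left crop shows the ribs at (110,245) and (262,212), with the red button's nose pointing left towards the head.

```bash
python3 - <<'E'
from h import *
w=dict(np.load("w1.npz"))
R=lambda u,v:(315+(u-400)/5.333,175+v/5.333); L=lambda u,v:(150+u/4,130+v/4)
f=lambda q,z:wz(w,q,z)[:2].round(4)
print("mod",[f(R(*c),.044) for c in((525,125),(683,143),(657,318),(512,305))])
print("wall near top",[f(R(*c),.048) for c in((520,78),(710,95),(705,135),(520,115))])
a,b,c,d=[f(L(*c),.027) for c in((104,184),(130,303),(249,150),(276,275))]; print("ribs in",a,b,c,d)
n=[f(L(*c),.062) for c in((40,193),(265,144))]; print("near wall inner top",n)
m=[f(L(*c),.022) for c in((130,303),(276,275))]; print("far inner bottom",m)
for v in(b-a,d-c,n[1]-n[0],m[1]-m[0]): print(np.degrees(np.arctan2(v[1],v[0])).round(1))
print("tab top",[f(L(*c),.0965) for c in((80,115),(150,68),(157,100),(85,135))])
print("hinge ends",[f(L(*c),.065) for c in((50,383),(335,330))],"lid free edge",[f(L(*c),.12+.022) for c in((35,517),(295,480))])
to((.577,.250,.13),np.pi/2-.06)
E
```

```text
mod [array([0.546 , 0.2288]), array([0.5512, 0.2796]), array([0.6086, 0.2754]), array([0.6039, 0.2276])]
wall near top [array([0.5306, 0.2258]), array([0.5351, 0.2861]), array([0.5477, 0.2854]), array([0.542 , 0.2263])]
ribs in [ 0.5113 -0.0431] [ 0.5633 -0.0346] [0.4979 0.0211] [0.551  0.0308]
near wall inner top [array([ 0.5092, -0.0594]), array([0.4913, 0.0347])]
far inner bottom [array([ 0.5645, -0.0361]), array([0.5521, 0.0298])]
9.3
10.4
100.8
100.7
tab top [array([ 0.4751, -0.0284]), array([ 0.4587, -0.0007]), array([0.4704, 0.0016]), array([ 0.4825, -0.0268])]
hinge ends [array([ 0.588 , -0.0606]), array([0.5647, 0.0607])] lid free edge [array([ 0.6148, -0.0423]), array([0.5976, 0.0557])]
shift [-0.0767  0.1211  0.2639] turn [-0.0005 -0.0008  0.0622]
```

Emit:
drive_tool([
  [-0.0765,0.124,0.25,0,0,0.0785,-1],
  [-0.0765,0.124,0.25,0,0,0.0785,-1],
  [-0.0765,0.124,0.25,0,0,0.0785,-1],
  [-0.0765,0.124,0.25,0,0,0.0785,-1],
  [-0.0765,0.124,0.25,0,0,0.0785,-1],
  [-0.0765,0.124,0.27,0,0,0.0785,-1],
  [-0.0765,0.124,0.29,0,0,0.0785,-1],
  [-0.0765,0.124,0.29,0,0,0.0785,-1],
])

```text
time_s: 4.78
position: [0.5762, 0.2503, 0.103]
ee_rot: [-0.124, -3.136, 0.004]
ft_force: [0.2, -1.1, 0.9]
opening: 1.003
gripper_force: 0.0
```

```bash
python3 - <<'E'
from h import *
st(); to((.5775,.2525,.014),1.496)
w=viewer.get_image("wrist"); cv2.imwrite("pics/w2.png",cv2.resize(w["image"],(800,600),interpolation=cv2.INTER_CUBIC)[:,:,::-1])
for d in regions_of(w,"module")[:3]:
    v,u=np.nonzero(d["pixels"]); P=np.float32([wz(w,q,.044)[:2] for q in zip(u,v)]); r=cv2.minAreaRect(P); print(d["confidence"],np.round(d["bbox"]),np.round(r[0],4),np.round(r[1],4),round(r[2],1))
E
```

```text
t 4.78 p [0.5762 0.2503 0.103 ] yaw_y 1.4916 z [-0.003 -0.002 -1.   ] op 87.3 gf 0.0 F [ 0.2 -1.1  0.9] q [ 0.67  0.49 -0.14 -0.   -0.95 -2.32]
shift [-0.0014  0.0026  0.089 ] turn [-0.0027 -0.0032 -0.0044]
0.94 [505.  39.  76.  78.] [0.4337 0.4487] [0.0728 0.0639] 63.5
0.77 [151. 238.  57.  45.] [0.581  0.1523] [0.0313 0.0488] 11.1
0.68 [280. 223.  71.  78.] [0.5749 0.2522] [0.0494 0.0583] 84.9
```

View pics/w2.png

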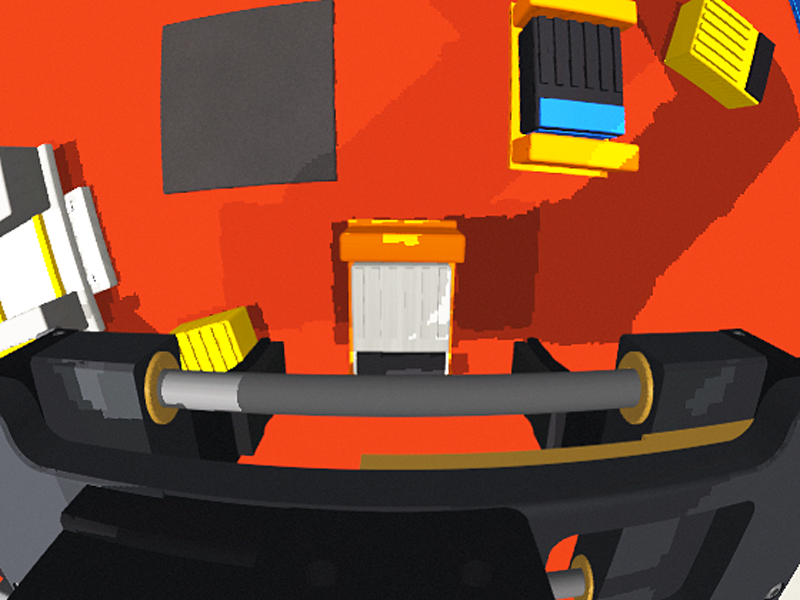

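The module is centred between the fingers at (400,320), and the yellow look-alike at (215,340) is close to the left finger. I narrow the opening first, then descend and grip.

Emit:
drive_tool([
  [-0.0014,0.002,0.03,0,0,0,-0.61],
  [-0.0014,0.002,0.06,0,0,0,-0.61],
  [-0.0014,0.002,0.085,0,0,0,-0.61],
  [-0.0014,0.002,0.089,0,0,0,-0.61],
  [-0.0014,0.002,0.089,0,0,0,0.2],
  [-0.0014,0.002,0.089,0,0,0,0.2],
  [-0.0014,0.002,0.089,0,0,0,0.2],
  [-0.0014,0.002,0.089,0,0,0,0.2],
], squeeze=25)

```text
time_s: 5.88
position: [0.5793, 0.2536, 0.0171]
ee_rot: [0.121, 3.138, -0.001]
ft_force: [-0.1, -3.4, 6.5]
opening: 0.574
gripper_force: 25.0
```

Emit:
drive_tool([
  [0,0,-0.04,0,0,0,0.2],
  [0,0,-0.08,0,0,0,0.2],
  [0.05,-0.037,-0.085,0,0,0,0.2],
  [0.1,-0.074,-0.085,0,0,0,0.2],
  [0.1265,-0.094,-0.08,0,0,0,0.2],
  [0.1265,-0.094,-0.05,0,0,0,0.2],
  [0.1265,-0.094,-0.025,0,0,0,0.2],
  [0.1265,-0.094,-0.01,0,0,0,0.2],
])

```text
time_s: 6.88
position: [0.4445, 0.17, 0.0242]
ee_rot: [-0.123, -3.138, 0.0]
ft_force: [-0.5, 0.1, -3.1]
opening: 0.574
gripper_force: 25.0
```

```bash
python3 - <<'E'
from h import *
st(); to((.4455,.17,.0125),1.491)
b=viewer.get_image("side");print([(np.round(d["bbox"]),d["confidence"]) for d in look_for(b,"module")[:4]])
E
```

```text
t 6.88 p [0.4445 0.17   0.0242] yaw_y 1.4924 z [-0.001 -0.    -1.   ] op 49.9 gf 25.0 F [-0.5  0.1 -3.1] q [ 0.71  0.39 -0.59 -0.   -0.59 -2.36]
shift [-0.001   0.0001  0.0117] turn [-0.0004 -0.0013  0.0014]
[(array([259., 249.,  22.,  24.]), 0.63), (array([323., 377.,  30.,  36.]), 0.62), (array([198., 297.,  34.,  35.]), 0.55)]
```

Emit:
drive_tool([
  [0,0,0.006,0,0,0,0.2],
  [0,0,0.009,0,0,0,0.2],
  [0,0,0.0105,0,0,0,0.2],
  [0,0,0.0115,0,0,0,0.2],
])

```text
time_s: 7.48
position: [0.4455, 0.1704, 0.0141]
ee_rot: [0.122, 3.139, 0.001]
ft_force: [0.2, 1.2, -3.7]
opening: 0.578
gripper_force: 25.0
```

Emit:
drive_tool([
  [0,0,0.001,0,0,0,0.2],
  [0,0,0.002,0,0,0,0.2],
  [0,0,0.0025,0,0,0,0.2],
])

```text
time_s: 7.85
position: [0.4455, 0.1703, 0.012]
ee_rot: [0.122, 3.139, -0.0]
ft_force: [-3.0, -0.2, 6.3]
opening: 0.569
gripper_force: 25.0
```

Emit:
drive_tool([
  [0,0,0,0,0,0,-0.6],
  [0,0,0,0,0,0,-0.6],
  [0,0,-0.05,0,0,0,-0.8],
  [0,0,-0.11,0,0,-0.18,-1],
  [0,0,-0.17,0,0,-0.36,-1],
  [0,0,-0.18,0,0,-0.54,-1],
  [0,0,-0.18,0,0,-0.72,-1],
  [0,0,-0.18,0,0,-0.9,-1],
])

```text
time_s: 8.85
position: [0.4454, 0.1703, 0.1918]
ee_rot: [-1.264, 2.875, 0.001]
ft_force: [0.4, -0.4, 0.2]
opening: 1.001
gripper_force: 0.0
```

Emit:
drive_tool([
  [0,0,0,0,0,-0.18,-1],
  [0,0,0,0,0,-0.36,-1],
  [0,0,0,0,0,-0.54,-1],
  [0,0,0,0,0,-0.671,-1],
  [0,0,0,0,0,-0.671,-1],
])

```text
time_s: 9.48
position: [0.4454, 0.1703, 0.1914]
ee_rot: [-2.132, 2.308, 0.0]
ft_force: [-0.8, 0.1, 0.1]
opening: 1.0
gripper_force: 0.0
```

```bash
python3 - <<'E'
from h import *
st(); to((.4455,.17,.012),3.063)
w=viewer.get_image("wrist"); cv2.imwrite("pics/w3.png",cv2.resize(w["image"],(800,600),interpolation=cv2.INTER_CUBIC)[:,:,::-1])
np.savez("w3.npz",**{k:w[k] for k in("R","t","camera_matrix","image")})
for d in regions_of(w,"module")[:4]:
    v,u=np.nonzero(d["pixels"]); P=np.float32([wz(w,q,.039)[:2] for q in zip(u,v)]); r=cv2.minAreaRect(P); print(d["confidence"],np.round(d["bbox"]),np.round(r[0],4),np.round(r[1],4),round(r[2],1))
E
```

```text
t 9.47 p [0.4454 0.1703 0.1914] yaw_y 3.0625 z [ 0.  0. -1.] op 87.0 gf 0.0 F [-0.8  0.1  0.1] q [ 0.71  0.16 -0.39 -0.   -1.02 -0.79]
shift [ 0.0003 -0.0002  0.1794] turn [-0.      0.0001 -0.0005]
0.75 [280. 196.  64.  52.] [0.4445 0.1691] [0.0545 0.0604] 86.7
0.62 [133. 175.  65.  58.] [0.5968 0.1369] [0.0723 0.0494] 10.6
```

View pics/w3.png

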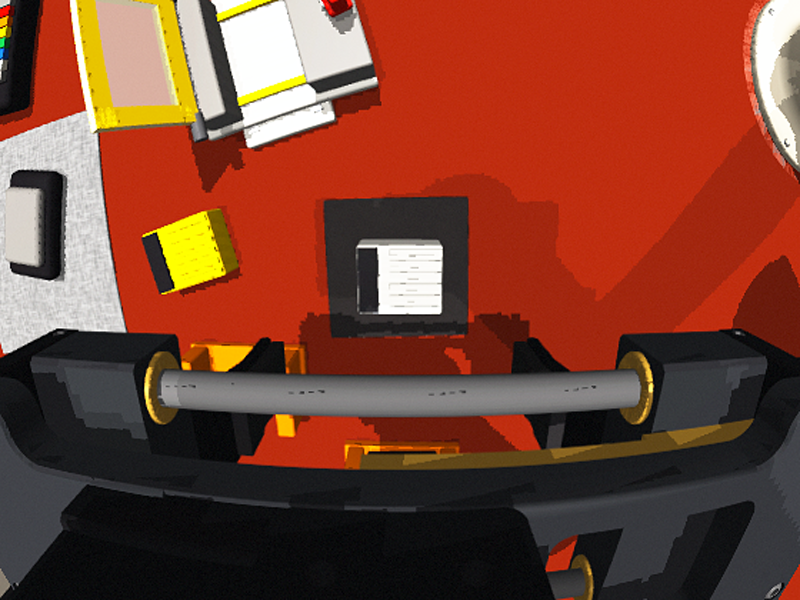

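The module lies flat on the mat at (400,278), centred under the gripper with its connector strip on the left (+x). I grip it by its ends.

Emit:
drive_tool([
  [0.001,0,0.06,0,0,0,-1],
  [0.001,0,0.12,0,0,0,-1],
  [0.001,0,0.16,0,0,0,-1],
  [0.001,0,0.178,0,0,0,-1],
  [0.001,0,0.178,0,0,0,0],
  [0.001,0,0.178,0,0,0,0],
  [0.001,0,0.178,0,0,0,0],
  [0.001,0,0.178,0,0,0,0],
], squeeze=25)

```text
time_s: 10.58
position: [0.4455, 0.1696, 0.0144]
ee_rot: [-2.133, 2.305, 0.0]
ft_force: [-0.7, -0.3, 5.0]
opening: 0.685
gripper_force: 25.0
```

Emit:
drive_tool([
  [0,0,-0.06,0,0,0,0],
  [0,0,-0.12,0,0,0.18,0],
  [0.03,-0.02,-0.17,0,0,0.36,0],
  [0.07,-0.04,-0.186,0,0,0.54,0],
  [0.11,-0.06,-0.186,0,0,0.72,0],
  [0.14,-0.08,-0.186,0,0,0.9,0],
  [0.169,-0.098,-0.186,0,0,1.08,0],
  [0.169,-0.098,-0.186,0,0,1.26,0],
])

```text
time_s: 11.58
position: [0.5298, -0.0087, 0.1986]
ee_rot: [0.35, -3.12, -0.0]
ft_force: [-1.1, 0.4, -3.8]
opening: 0.687
gripper_force: 25.0
```

Emit:
drive_tool([
  [0,0,0,0,0,0.057,0],
  [0,0,0,0,0,0.057,0],
  [0,0,0,0,0,0.057,0],
])

```text
time_s: 11.95
position: [0.5295, -0.0067, 0.1992]
ee_rot: [0.278, -3.129, -0.0]
ft_force: [0.0, -0.7, -2.8]
opening: 0.687
gripper_force: 25.0
```

```bash
python3 - <<'E'
from h import *
st()
w=viewer.get_image("wrist"); np.savez("w4.npz",**{k:w[k] for k in("R","t","camera_matrix","image")})
im=cv2.resize(w["image"][50:275,130:430],(800,600),interpolation=cv2.INTER_CUBIC); cv2.imwrite("pics/w4.png",im[:,:,::-1])
E
```

```text
t 11.95 p [ 0.5295 -0.0067  0.1992] yaw_y 1.748 z [-0.001  0.    -1.   ] op 59.8 gf 25.0 F [ 0.  -0.7 -2.8] q [ 0.29  0.24 -0.26 -0.   -1.07 -1.69]
```

View pics/w4.png

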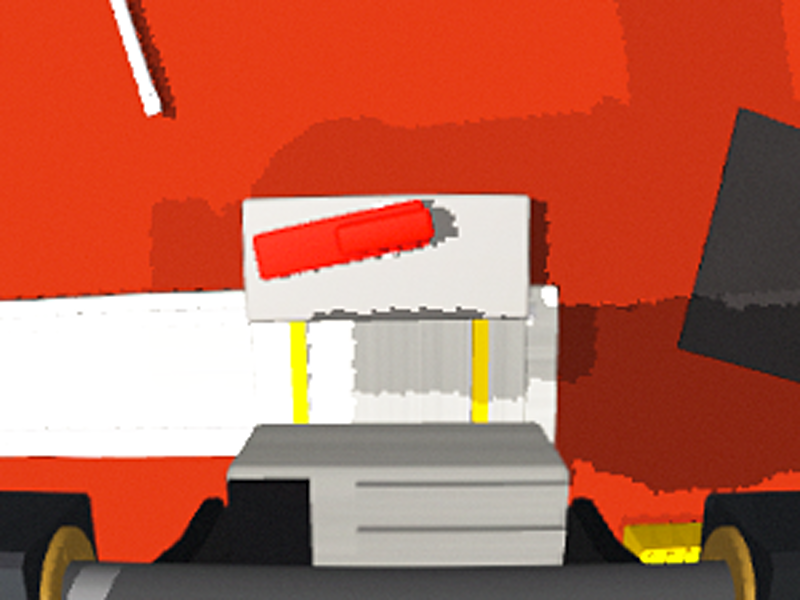

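The picture shows the module held with its connector to the left (towards the head). The nest ribs are at columns ~300 and ~480, and the wall block spans (243..530, 197..318).

```bash
python3 - <<'E'
from h import *
from scipy.optimize import least_squares
w=dict(np.load("w4.npz")); L=lambda u,v:np.array((130+u/2.6667,50+v/2.6667))
# nest-frame (x,y,z) -> crop px ; y=-50 side (head) is left
pts=[((-.072,-.05,.062),(243,198)),((-.072,.05,.062),(529,196)),((-.028,.05,.062),(530,318)),((-.028,-.05,.062),(246,319)),((.0,-.033,.027),None)]
P=[(X,L(*u)) for X,u in pts if u]
ribs=[(-.033,[(306,330),(309,420)]),(.033,[(472.5,330),(475,420)])]
def nf(p,q): c,s=np.cos(p[2]),np.sin(p[2]); d=np.array(q)-p[:2]; return np.array([c*d[0]+s*d[1],-s*d[0]+c*d[1]])
def res(p,v=False):
    r=[]
    for X,u in P: r+=list(nf(p,wz(w,u,X[2])[:2])-X[:2])
    for y,l in ribs:
        for u in l: r.append(nf(p,wz(w,L(*u),.027)[:2])[1]-y)
    return np.array(r)
s=least_squares(res,[.53,-.0065,.174]); print(s.x.round(4),(res(s.x)*1000).round(1))
to((s.x[0],s.x[1],.06),np.pi/2+s.x[2])
# held module edges at top: connector side strip
print([wz(w,L(*u),.1992-.0105+.036)[:2].round(4) for u in((228,478),(568,478))],[wz(w,L(*u),.1992-.0105)[:2].round(4) for u in((258,423),(543,423))])
E
```

```text
[ 0.5286 -0.0083  0.189 ] [ 0.4  0.5  1.1 -1.1 -0.3 -0.5 -1.2  0.1  0.5  0.5 -0.6  0.6]
shift [ 0.0012 -0.0014  0.1393] turn [ 0.0002 -0.0003 -0.012 ]
[array([ 0.5105, -0.0377]), array([0.5005, 0.0183])] [array([ 0.5103, -0.0382]), array([0.4999, 0.0199])]
```

Emit:
drive_tool([
  [0.0016,-0.002,0.05,0,0,-0.012,0],
  [0.0016,-0.002,0.09,0,0,-0.012,0],
  [0.0016,-0.002,0.115,0,0,-0.012,0],
  [0.0016,-0.002,0.125,0,0,-0.012,0],
  [0.0016,-0.002,0.135,0,0,-0.012,0],
  [0.0016,-0.002,0.144,0,0,-0.012,0],
  [0.0016,-0.002,0.151,0,0,-0.012,0],
  [0.0016,-0.002,0.156,0,0,-0.012,0],
])

```text
time_s: 13.0
position: [0.5289, -0.009, 0.0434]
ee_rot: [-0.295, 3.127, 0.0]
ft_force: [1.1, -0.4, -2.4]
opening: 0.686
gripper_force: 25.0
```

```bash
python3 -c "
from h import *
st()"
```

```text
t 13.0 p [ 0.5289 -0.009   0.0434] yaw_y 1.7592 z [ 0.001  0.    -1.   ] op 59.6 gf 25.0 F [ 1.1 -0.4 -2.4] q [ 0.29  0.43 -0.45  0.   -0.69 -1.67]
```

Emit:
drive_tool([
  [0,0,0.004,0,0,0,0],
  [0,0,0.006,0,0,0,0],
  [0,0,0.008,0,0,0,0],
  [0,0,0.0095,0,0,0,0],
  [0,0,0.0105,0,0,0,0],
])

```text
time_s: 13.62
position: [0.5288, -0.0091, 0.0335]
ee_rot: [0.296, -3.128, 0.0]
ft_force: [-2.3, 0.3, 5.6]
opening: 0.685
gripper_force: 25.0
```

Emit:
drive_tool([
  [0,0,0.0005,0,0,0,0],
  [0,0,0.001,0,0,0,0],
  [0,0,0.001,0,0,0,0],
])

```text
time_s: 14.0
position: [0.5287, -0.009, 0.0334]
ee_rot: [-0.296, 3.127, -0.0]
ft_force: [-4.4, 0.5, 9.0]
opening: 0.685
gripper_force: 25.0
```

Emit:
drive_tool([
  [0,0,0,0,0,0,-0.6],
  [0,0,0,0,0,0,-0.6],
  [0,0,-0.04,0,0,0,-0.6],
  [0,0,-0.1,0,0,0,-0.6],
  [0,0,-0.16,0,0,0,1],
  [0,0,-0.18,0,0,0,1],
  [-0.06,0,-0.18,0,0,0,1],
  [-0.12,0,-0.18,0,0,0,1],
])

```text
time_s: 15.0
position: [0.6482, 0.0136, 0.2133]
ee_rot: [-0.295, 3.125, 0.001]
ft_force: [0.8, -0.1, 0.2]
opening: 0.431
gripper_force: 0.0
```

```bash
python3 - <<'E'
from h import *
st()
w=viewer.get_image("wrist");s=viewer.get_image("side")
im=np.zeros((600,800,3),np.uint8); im[:,:]=cv2.resize(w["image"],(800,600),interpolation=cv2.INTER_CUBIC)
im[360:,:320]=cv2.resize(s["image"][140:260,220:380],(320,240),interpolation=cv2.INTER_CUBIC)
cv2.imwrite("pics/w5.png",im[:,:,::-1])
E
```

```text
t 15.0 p [0.6482 0.0136 0.2133] yaw_y 1.7592 z [ 0.003  0.001 -1.   ] op 37.5 gf 0.0 F [ 0.8 -0.1  0.2] q [ 0.27  0.43  0.05  0.   -1.19 -1.65]
```

View pics/w5.png

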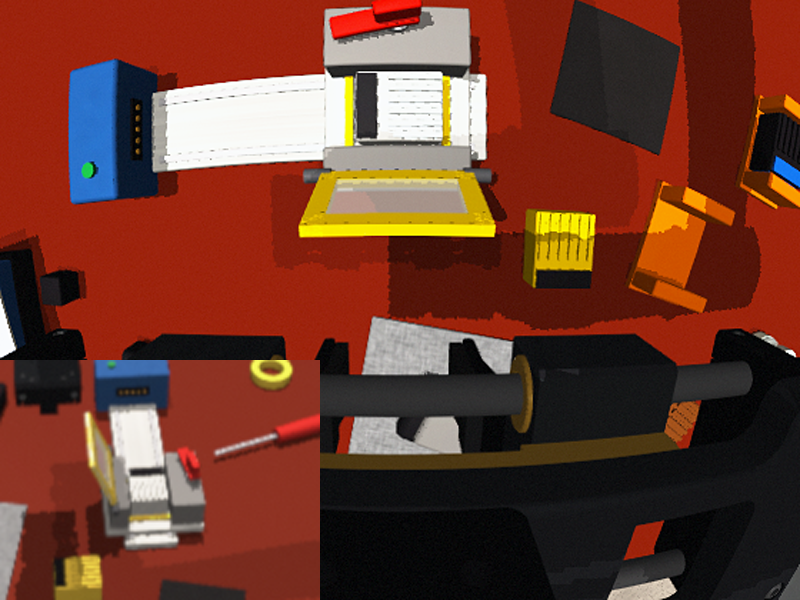

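The module sits flat in the nest at (400,105) with its connector towards the blue head. The lid stands open behind it at (397,205), so next I push it over from behind.

Emit:
drive_tool([
  [0,0,0.05,0,0,0,1],
  [0,0,0.093,0,0,0,1],
  [0.02,0,0.093,0,0,0,1],
  [0.04,0,0.093,0,0,0,1],
  [0.055,0,0.09,0,0,0,1],
  [0.07,0,0.09,0,0,0,1],
  [0.083,0,0.091,0,0,0,1],
  [0.083,0,0.091,0,0,0,1],
])

```text
time_s: 16.1
position: [0.5636, -0.0024, 0.121]
ee_rot: [0.295, -3.126, 0.0]
ft_force: [-0.3, -0.0, 0.1]
opening: 0.009
gripper_force: 0.0
```

Emit:
drive_tool([
  [0.016,0,0.008,0,0,0,1],
  [0.023,0,0.014,0,0,0,1],
  [0.029,0,0.021,0,0,0,1],
  [0.034,0,0.029,0,0,0,1],
  [0.0375,0,0.036,0,0,0,1],
  [0.0396,0,0.047,0,0,0,1],
  [0.041,0,0.053,0,0,0,1],
  [0.041,0,0.056,0,0,0,1],
])

```text
time_s: 17.1
position: [0.5247, -0.0101, 0.0678]
ee_rot: [0.298, -3.126, 0.003]
ft_force: [-11.0, 1.2, 35.5]
opening: 0.004
gripper_force: 17.6
```

```bash
python3 - <<'E'
from h import *
st()
s=viewer.get_image("side");c=viewer.get_image("scene")
for p in(s,c): print([(np.round(d["bbox"]),round(d["confidence"],2)) for d in look_for(p,"lid")[:2]])
np.savez("s6.npz",s=s["image"],c=c["image"])
E
```

```text
t 17.1 p [ 0.5247 -0.0101  0.0678] yaw_y 1.7611 z [-0.001 -0.002 -1.   ] op 0.3 gf 17.6 F [-11.    1.2  35.5] q [ 0.29  0.39 -0.44  0.   -0.75 -1.67]
[(array([199., 234.,  34.,  36.]), 0.75), (array([290., 200.,  31.,  29.]), 0.56)]
[(array([245., 219.,  48.,  30.]), 0.96)]
```

Emit:
drive_tool([
  [0.041,0,-0.03,0,0,0,1],
  [0.041,0,-0.08,0,0,0,1],
  [0.056,0,-0.13,0,0,-0.18,1],
  [0.056,0,-0.13,0,0,-0.36,-0.2],
  [0.056,0,-0.13,0,0,-0.54,-0.2],
  [0.056,0,-0.13,0,0,-0.72,-0.2],
  [0.056,0,-0.13,0,0,-0.9,-0.2],
  [0.056,0,-0.13,0,0,-1.08,-0.2],
])

```text
time_s: 18.3
position: [0.4691, -0.0204, 0.1942]
ee_rot: [1.868, -2.524, -0.001]
ft_force: [-0.1, -0.1, 0.0]
opening: 0.488
gripper_force: 0.0
```

Emit:
drive_tool([
  [0,0,0,0,0,-0.18,-0.2],
  [0,0,0,0,0,-0.36,-0.2],
  [0,0,0,0,0,-0.54,-0.2],
  [0,0,0,0,0,-0.71,-0.2],
  [0,0,0,0,0,-0.71,-0.2],
])

```text
time_s: 18.92
position: [0.4692, -0.0204, 0.1943]
ee_rot: [2.622, -1.728, -0.002]
ft_force: [0.1, 0.2, 0.4]
opening: 0.599
gripper_force: 0.0
```

```bash
python3 - <<'E'
from h import *
st()
w=viewer.get_image("wrist");s=viewer.get_image("side")
h=cv2.cvtColor(w["image"],cv2.COLOR_RGB2HSV)
to((.4698,-.0203,.08),3.55)
print("tab px",wproj(w,(.4698,-.0203,.0965)))
im=cv2.resize(w["image"],(800,600),interpolation=cv2.INTER_CUBIC)
im[400:,:300]=cv2.resize(s["image"][150:230,240:360],(300,200),interpolation=cv2.INTER_CUBIC)
cv2.imwrite("pics/w7.png",im[:,:,::-1])
for d in regions_of(w,"turnbutton")[:2]:
    v,u=np.nonzero(d["pixels"]); P=np.float32([wz(w,q,.08)[:2] for q in zip(u,v)]); r=cv2.minAreaRect(P); print(d["confidence"],np.round(d["bbox"]),np.round(r[0],4),np.round(r[1],4),round(r[2],1),cv2.boxPoints(r).round(3).tolist())
E
```

```text
t 18.93 p [ 0.4692 -0.0204  0.1943] yaw_y -2.7363 z [-0.002 -0.    -1.   ] op 52.2 gf 0.0 F [0.1 0.2 0.4] q [ 0.3   0.14 -0.4  -0.   -1.03  0.1 ]
shift [ 1.000e-04 -5.000e-04  1.145e-01] turn [ 0.0011  0.0003 -0.0037]
tab px [277.34017661 208.59227141]
0.74 [279. 188.  19.  75.] [ 0.4744 -0.0325] [0.0163 0.0645] 18.0 [[0.4569999873638153, -0.004000000189989805], [0.47699999809265137, -0.06599999964237213], [0.492000013589859, -0.061000000685453415], [0.47200000286102295, 0.0010000000474974513]]
```

View pics/w7.png

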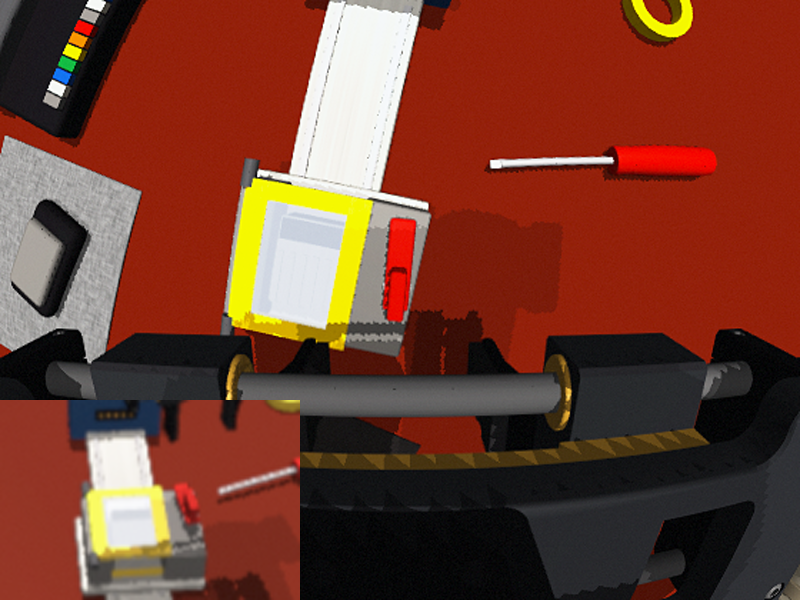

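The lid is closed. The red button's tab is at (397,293) with its nose pointing towards the head. I grip the tab and turn it.

Emit:
drive_tool([
  [0,0,0.05,0,0,0.07,-0.2],
  [0,0,0.09,0,0,0.07,-0.2],
  [0,0,0.108,0,0,0.07,-0.2],
  [0,0,0.113,0,0,0.07,-0.2],
  [0,0,0.113,0,0,0.07,1],
  [0,0,0.113,0,0,0.07,1],
  [0,0,0.113,0,0,0.07,1],
  [0,0,0.113,0,0,0.07,1],
], squeeze=20)

```text
time_s: 20.08
position: [0.47, -0.0202, 0.0825]
ee_rot: [-2.562, 1.816, -0.001]
ft_force: [0.5, -0.5, 0.4]
opening: 0.234
gripper_force: 0.0
```

```bash
python3 -c "
from h import *
st()"
```

```text
t 20.07 p [ 0.47   -0.0202  0.0825] yaw_y -2.8041 z [ 0.001  0.    -1.   ] op 20.3 gf 0.0 F [ 0.5 -0.5  0.4] q [ 0.3   0.29 -0.55 -0.   -0.73  0.03]
```

Emit:
drive_tool([
  [0,0,0,0,0,0,1],
  [0,0,0,0,0,0,1],
  [0,0,0,0,0,-0.15,1],
  [0,0,0,0,0,-0.3,1],
  [0,0,0,0,0,-0.45,1],
  [0,0,0,0,0,-0.6,1],
  [0,0,0,0,0,-0.75,1],
  [0,0,0,0,0,-0.9,1],
])

```text
time_s: 21.08
position: [0.4692, -0.0211, 0.0822]
ee_rot: [3.098, -0.513, -0.002]
ft_force: [-1.0, -4.3, 2.5]
opening: 0.11
gripper_force: 20.0
```

Emit:
drive_tool([
  [0,0,0,0,0,-0.15,1],
  [0,0,0,0,0,-0.3,1],
  [0,0,0,0,0,-0.43,1],
  [0,0,0,0,0,-0.5,1],
  [0,0,0,0,0,-0.55,1],
  [0,0,0,0,0,-0.58,1],
  [0,0,0,0,0,-0.58,1],
])

```text
time_s: 21.95
position: [0.469, -0.021, 0.0822]
ee_rot: [3.117, 0.384, -0.003]
ft_force: [-2.3, -4.2, 5.2]
opening: 0.118
gripper_force: 20.6
```

```bash
python3 -c "
from h import *
st();print(get_obs()['moment'])"
```

```text
t 21.95 p [ 0.469  -0.021   0.0822] yaw_y -1.3254 z [-0.002 -0.001 -1.   ] op 10.3 gf 20.6 F [-2.3 -4.2  5.2] q [ 0.3   0.29 -0.55  0.   -0.73  1.51]
[-1.45448025  0.680482   -0.42617318]
```

Emit:
drive_tool([
  [0,0,0,0,0,0.04,1],
  [-0.0006,0.01,0,0,0,0.045,1],
  [-0.0014,0.025,0,0,0,0.045,1],
  [-0.0025,0.045,0,0,0,0.045,1],
  [-0.0036,0.065,0,0,0,0.045,1],
  [-0.0048,0.085,0,0,0,0.045,1],
  [-0.0056,0.1,0,0,0,0.045,1],
  [-0.0061,0.11,0,0,0,0.045,1],
], squeeze=35)

```text
time_s: 22.95
position: [0.4897, -0.1282, 0.0822]
ee_rot: [-3.124, -0.315, 0.003]
ft_force: [-4.0, 3.3, 7.6]
opening: 0.112
gripper_force: 35.0
```

```bash
python3 - <<'E'
from h import *
st();print(get_obs()['moment'])
s=viewer.get_image("side");c=viewer.get_image("scene")
for p in(s,c):
  for t in("carrier","turnbutton","lid"): print(t,[(np.round(d["bbox"]),round(d["confidence"],2)) for d in look_for(p,t)[:2]])
E
```

```text
t 22.95 p [ 0.4897 -0.1282  0.0822] yaw_y -1.3701 z [-0.002  0.001 -1.   ] op 9.7 gf 35.0 F [-4.   3.3  7.6] q [ 0.06  0.34 -0.46 -0.   -0.77  1.71]
[ 0.9878366   1.45842348 -0.10312927]
carrier [(array([295., 182.,  50.,  39.]), 0.67)]
turnbutton [(array([302., 170.,  17.,   4.]), 0.52)]
lid [(array([287., 174.,  33.,  27.]), 0.58)]
carrier [(array([215., 247.,  64.,  53.]), 0.96)]
turnbutton [(array([322., 173.,  31.,  24.]), 0.44)]
lid [(array([215., 239.,  43.,  34.]), 0.84)]
```

Emit:
drive_tool([
  [0,0.006,0,0,0,0,1],
  [0,0.012,0,0,0,0,1],
  [0,0.017,0,0,0,0,1],
  [0,0.02,0,0,0,0,1],
])

```text
time_s: 23.85
position: [0.4934, -0.1474, 0.0822]
ee_rot: [-3.124, -0.315, 0.004]
ft_force: [-4.9, 3.2, 8.3]
opening: 0.112
gripper_force: 35.0
```

Emit:
drive_tool([
  [0,0.004,0,0,0,0,1],
  [0,0.008,0,0,0,0,1],
  [0,0.011,0,0,0,0,1],
  [0,0.014,0,0,0,0,1],
  [0,0.016,0,0,0,0,1],
])

```text
time_s: 24.48
position: [0.4964, -0.1629, 0.0822]
ee_rot: [-3.124, -0.315, 0.005]
ft_force: [-5.0, 4.1, 8.8]
opening: 0.111
gripper_force: 35.0
```

Emit:
drive_tool([
  [0,0.003,0,0,0,0,1],
  [0,0.006,0,0,0,0,1],
  [0,0.008,0,0,0,0,1],
  [0,0.01,0,0,0,0,1],
])

```text
time_s: 24.98
position: [0.4977, -0.17, 0.0821]
ee_rot: [-3.12, -0.313, 0.006]
ft_force: [-7.9, 21.5, 14.4]
opening: 0.117
gripper_force: 35.0
```

Emit:
drive_tool([
  [0,-0.0015,0,0,0,0,1],
  [0,-0.0015,0,0,0,0,0.3],
  [0,-0.0015,0,0,0,0,0.3],
  [0,-0.0015,-0.03,0,0,0,0.3],
  [0,-0.0015,-0.09,0,0,0,0.3],
  [0.0,0.0,-0.13,0,0,0,0.3],
  [-0.05,0.06,-0.15,0,0,0,0.3],
  [-0.1,0.12,-0.15,0,0,0,0.3],
])

```text
time_s: 25.98
position: [0.4426, -0.2829, 0.232]
ee_rot: [3.123, 0.32, 0.007]
ft_force: [1.4, -1.0, -1.6]
opening: 0.352
gripper_force: 0.0
```

```bash
python3 - <<'E'
from h import *
st()
s=viewer.get_image("side");c=viewer.get_image("scene");w=viewer.get_image("wrist")
im=np.zeros((600,800,3),np.uint8)
im[:300,:400]=cv2.resize(s["image"][120:240,220:380],(400,300),interpolation=cv2.INTER_CUBIC)
im[:300,400:]=cv2.resize(c["image"][180:330,140:340],(400,300),interpolation=cv2.INTER_CUBIC)
im[300:,:400]=cv2.resize(w["image"],(400,300)); im[300:,400:]=cv2.resize(s["image"],(400,300))
cv2.imwrite("pics/w9.png",im[:,:,::-1])
E
```

```text
t 25.98 p [ 0.4426 -0.2829  0.232 ] yaw_y -1.3665 z [ 0.004 -0.001 -1.   ] op 30.6 gf 0.0 F [ 1.4 -1.  -1.6] q [-0.26  0.21 -0.22  0.   -1.14  2.03]
```

View pics/w9.png

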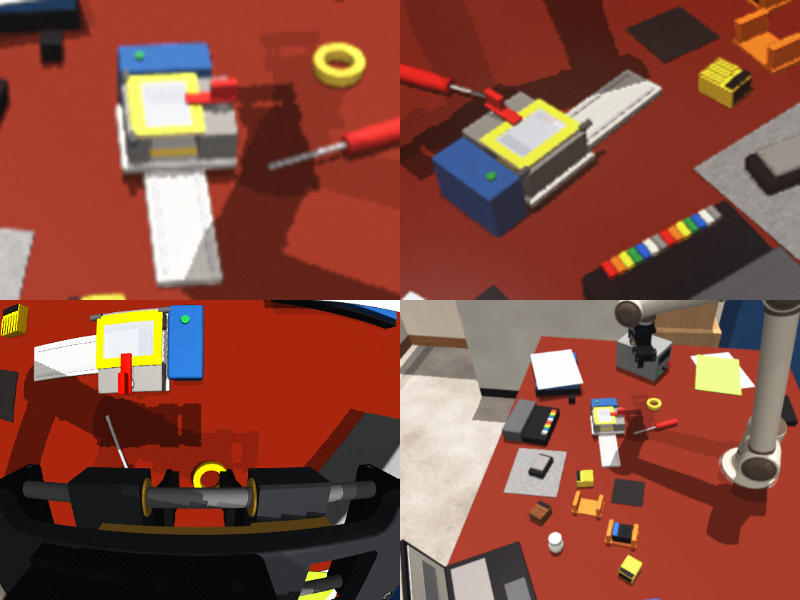

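The lid is closed, the red button lies across its edge, the carrier is against the blue head, and everything else is in place. I'm handing the job in.

```bash
python3 -c "
from h import *
print(manip.close_job())"
```

```text
the job is handed in; nothing more can be done
None
```

I handed the job in at about 26 s: the module is in the nest with its connector towards the test head, the lid is closed, the turnbutton is fully across, and the carrier is home against the head (stop felt at about 21 N).

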